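# Index a tube carousel with its handwheel

## Task

On the bench indexer, turn the handwheel clockwise (seen from above) by its upright crank knob, one full turn for each station, until the one tall capped tube stands at the fixed steel pointer; then let go of the knob. Move the carousel only with the handwheel: do not touch the carousel with the hand, and do not lift or tip the tall tube.

Things in the scene. Friction and masses are not known exactly. Their poses are not given: they have to be found in the camera images.
- handwheel: Flat spoked handwheel, 124 mm wide. Origin on its axis, 62 mm above the bench; z up; x points to the crank knob: upright, bare metal, 20 mm thick, 55 mm from the axis, free to grip from 24 to 59 mm above the origin (rim top 17 mm). The knob spins on its pin, so the hand need not turn. Takes 1 to 2 N; stays where left. Starts at a stop: turns only clockwise, up to 4.5 turns. The base is lower.
- carousel: Round table, 176 mm wide, six white cups 60 degrees apart on a 65 mm radius. Origin on its axis at the underside, 33 mm above the bench; z up. Axis 210 mm from the handwheel's. Geared: one clockwise turn of the handwheel turns it 60 degrees (one station) clockwise, in proportion. Tubes reach up to 155 mm above the bench.
- tall_tube_mid (a point): Middle of the tall capped tube, 110 mm high, 18 mm thick (cap 27 mm), loosely upright in a cup, its foot 12 mm above the carousel's origin; z along it. Two other tubes are 65 mm high (caps 21 mm). It starts one, two or three stations (60, 120 or 180 degrees) counter-clockwise of the mark, seen from above.
- mark (a point): Point fixed to the base where the tall tube must stand: on the cups' circle, 65 mm from the carousel's axis and 85 mm above the bench, in line with the dark steel pointer beside the carousel's edge. Its x points outward from the carousel's axis to the pointer; its y points away from the handwheel.
Things that resemble listed ones, but are neither listed nor needed, are in the scene too. Leave any green look-alike of the part that bears tall_tube_mid alone.

How it is judged:
At the end, for the whole second after the job is handed in: The tall tube stands upright (within 11 degrees) in its cup with its middle within 14 mm, level, of the mark at the pointer, and the handwheel is still (under 0.15 rad/s) (horizontal distance between tall_tube_mid and mark below 0.014 m and angle between tall_tube_mid's own z axis and vertical below 0.2 rad and z of tall_tube_mid in the frame of carousel between 0.057 and 0.077 m and angular speed of handwheel below 0.15 rad/s); the robot touches nothing.
It fails at once if the hand or arm touches the carousel with more than 1 N (contact force between any of the fingers, the arm and carousel above 1 N).
It fails at once if the tall tube is lifted more than 15 mm or tipped more than 20 degrees (z of tall_tube_mid in the frame of carousel above 0.082 m or angle between tall_tube_mid's own z axis and vertical above 0.35 rad).
It also fails if it takes over 64 s, if anything falls off the work surface, if the arm or the gripper's body presses on something with over 40 N, if the wrist force passes 120 N, or if a joint passes its speed limit or range.

## Robot

A 6-joint arm with a two-finger parallel gripper is mounted at the origin on the work surface. World frame = base frame: x ahead of the robot, y to its left, z up, the work surface at z = 0. Lengths are in m, angles in rad, forces in N, time in s.
With the tool pointing down it reaches from about 0.35 to 0.85 m from the base axis. Payload 8.1 kg.
Tool frame: the origin (TCP) lies on the centre line of the jaws, within the pads' length; the fingertips stand 19 mm ahead of it and the grasp point (between the pads) is the TCP (robot.tips_ahead is the distance from the TCP to the fingertips, in m); y points along the fingers, z is the direction in which the jaws open and shut, and the axes are right-handed (so a half turn about y gives the same grasp; the last joint's range is limited). The gripper opens to 93 mm and grips with 3 to 60 N. Pads are 15 mm wide; open, the fingers measure 128 mm over their backs; the gripper's body (75 mm by 188 mm) begins 65 mm behind the grasp point.
Start: joints at [-1.365, 0.13, 1.488, -0, 1.523, -0.085], TCP at [0.172, -0.575, 0.238] pointing down, gripper open.
Joint ranges: [-2.96, 2.96], [-0.89, 2.26], [0.02, 2.5], [-1.34, 4.48], [0, 2.73], [-2.66, 2.66]. Speed limits (rad/s): [2.39, 2.39, 2.79, 3.14, 3.14, 3.14].

## Interface

Orientations are given as a rotation vector (axis times angle).
In Python, from plant import robot, imaging, models gives the robot as it stands.
- The arm moves only by the tool carry_out, never from a script. Its argument "motion" is one flat list of numbers, 7 for each row, row after row: the shift along the tool's x, y, z in m, then the turn, a rotation vector about the tool's x, y, z in degrees, then the opening, from -1 (shut) to 1 (fully open). A call has exactly 5 rows; each row shifts and turns the pose as measured when the row begins, along the tool's axes as they then stand; what a row does not reach is not made up. A row lasts 1/10 s, in which the tool goes at most 50 mm and 8.59 degrees, less where a joint would pass 70% of its speed; a pose out of reach is approached as far as the arm can. A call is refused whole if a number of a shift passes 0.05 or a number of a turn 8.59, either way. A call with a gripper value outside its range is refused whole. The fingers move at their own pace and stop on an object; "squeeze" is the grip in N (left out, the last holds). Time passes only in rows, so rows that do not move let the fingers close, or fill a call up. It gives the time, the measured TCP pose, the force and the opening at its end, in the units of the state.
- robot.read_state(): the state, without advancing time (a new reading comes with each control period).
- imaging.read_camera(name): name is "side" or "top"; returns the picture (420x560x3 uint8, blue, green, red); there is no depth.
- imaging.camera_model(name): a dict with "K" (3x3 intrinsics, pixels), "position" and "orientation" of the camera in the world. Camera axes: x right, y down, z forward; pixel columns grow to the right and rows downward; lengths in m; the calibration is good to about 2 mm. A picture is of the moment at which its call begins. camera_model takes no time and is no camera call.
- robot.close_job(): hands the job in, once; it reports no verdict.
Trained networks look in the newest picture that a camera, given by its name, has taken for a name from the list of things; names that differ only in an ending like _2 or _b are one class to them, and where a whole thing is asked for, a point or a joint stands for the part that bears it (a point fixed in the world has none). Each returns a list of dicts, best first, with "confidence" (0 to 1); they miss things now and then, are a little off and sometimes report something else, mostly with a low value. They report only what shows in the picture. A call takes as long as a camera call. They do not tell look-alikes from the thing itself.
- models.outline_of(camera, thing): "pixels" (420x560 bool, what is visible of it) and "pixel" ([column, row] in pixels, amid what is visible of it).
The state is a dict: "t": time; "q": joint angles; "dq": joint speeds; "joint_torque": joint torques, N m; "tool_pos": TCP position; "orientation": TCP orientation; "force": force on the tool from outside, world axes, zero at the start; "wrist_torque": the same for the moment, N m; "opening": finger opening in m.
Only numpy, scipy, OpenCV 4.12 (cv2) and the standard library are available. Lean on these libraries where they do the work, as an engineer would, in place of code of your own. Each camera call takes 0.05 s, during which the arm holds its last target.

## Working session

There is one attempt and no reset: what is moved stays moved. The work goes in short steps, Python scripts to look and compute and a tool call to move; the robot and the scene stay as the last step left them, time stands still between calls to the robot, and variables do not carry over. Pictures are saved under pics/ and viewed, and the job is handed in when it is done.

Besides the shell and the picture viewer there is one more tool, called after "Call:" as a command line: name --argument value ..., lists and objects as JSON in quotes. carry_out: Moves the arm, as the interface text tells. Its arguments: {"type":"object","properties":{"motion":{"type":"array","items":{"type":"number"}},"squeeze":{"type":"number"}},"required":["motion"]}

```bash
mkdir -p pics
python3 - <<'E'
from plant import robot, imaging, models
import cv2,numpy as np
np.set_printoptions(precision=4,suppress=True)
print(robot.read_state())
for c in("side","top"):
    cv2.imwrite(f"pics/{c}0.png",imaging.read_camera(c)); print(c,imaging.camera_model(c))
    for th in("handwheel","carousel","tall_tube_mid"):
        for d in models.outline_of(c,th): print(c,th,d["confidence"],d["pixel"],d["pixels"].sum())
E
```

```text
{'t': 0.0, 'q': array([-1.3654,  0.1311,  1.4893, -0.    ,  1.523 , -0.0854]), 'dq': array([ 0.0008,  0.0005,  0.0011, -0.0017, -0.0004,  0.0012]), 'joint_torque': array([  0.002 , -55.9847, -49.1762,   0.0769,   0.0353,  -0.0001]), 'tool_pos': array([ 0.1719, -0.5743,  0.2366]), 'orientation': array([-0.3026,  2.0672, -2.0634]), 'force': array([0.1049, 0.0088, 0.49  ]), 'wrist_torque': array([-0.0471, -0.0206,  0.0219]), 'opening': 0.09273215545316504}
side {'K': array([[427.8781,   0.    , 284.2121],
       [  0.    , 427.8781, 208.7866],
       [  0.    ,   0.    ,   1.    ]]), 'position': array([0.5283, 0.6023, 0.5272]), 'orientation': array([-0.1493,  2.8232, -1.3084])}
side handwheel 0.84 [301.2, 148.8] 1592
side carousel 0.67 [304.9, 249.1] 6099
side tall_tube_mid 0.81 [224.8, 308.7] 978
side tall_tube_mid 0.76 [279.6, 225.7] 823
top {'K': array([[483.0587,   0.    , 276.0133],
       [  0.    , 483.0587, 207.2337],
       [  0.    ,   0.    ,   1.    ]]), 'position': array([0.4795, 0.1148, 0.8499]), 'orientation': array([-2.1457,  2.184 , -0.1534])}
top handwheel 0.88 [396.6, 215.7] 2623
top carousel 0.77 [270.4, 229.9] 7548
top tall_tube_mid 0.73 [231.4, 203.5] 313
top tall_tube_mid 0.67 [170.1, 173.2] 364
```

View pics/side0.png

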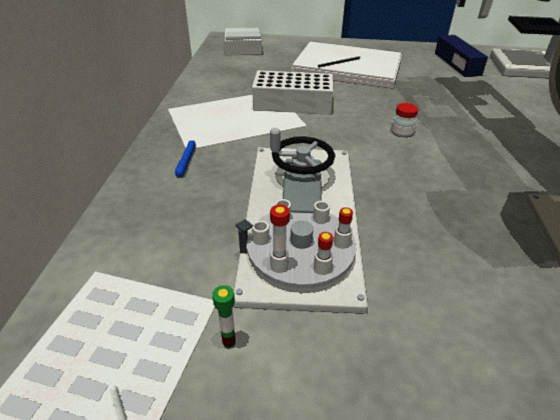

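View pics/top0.png

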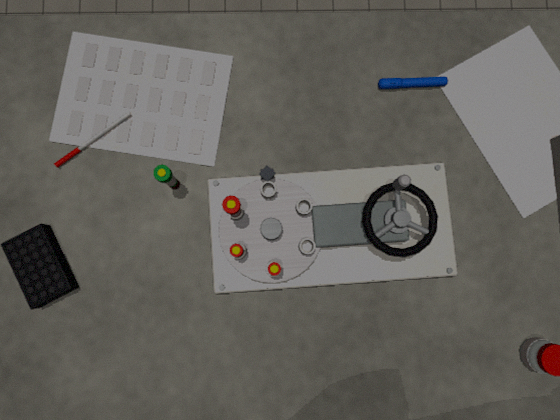

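Run:
```python
import cv2
a=cv2.imread("pics/top0.png")[100:340,130:480]
cv2.imwrite("pics/top0c.png",cv2.resize(a,(800,548),interpolation=cv2.INTER_CUBIC))
a=cv2.imread("pics/side0.png")[90:370,160:460]
cv2.imwrite("pics/side0c.png",cv2.resize(a,(640,597),interpolation=cv2.INTER_CUBIC))
```

```text
(no output)
```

View pics/top0c.png

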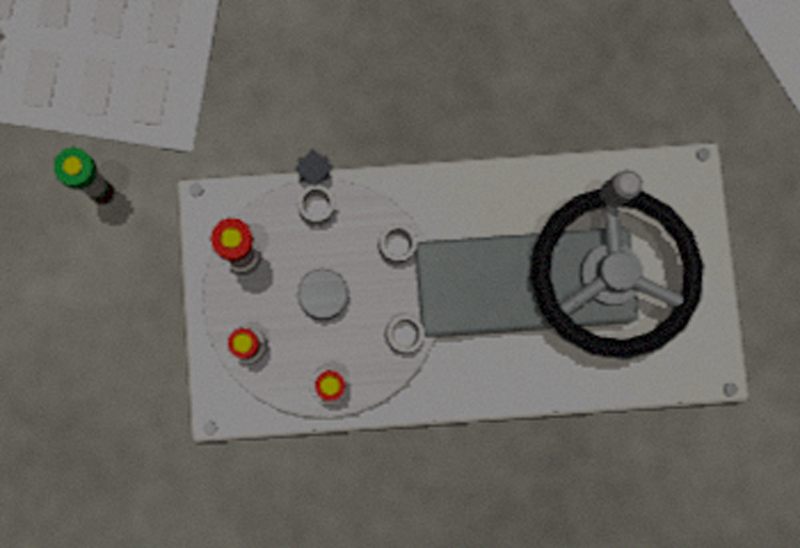

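View pics/side0c.png

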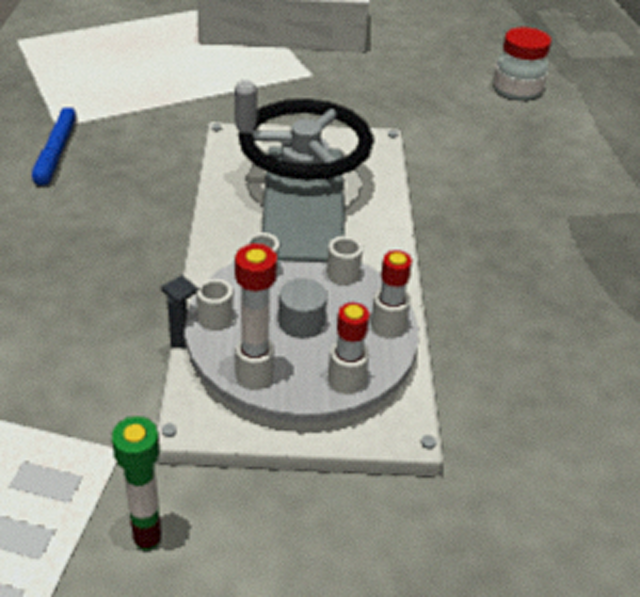

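```bash
cat > h.py <<'E'
import numpy as np,cv2
from scipy.spatial.transform import Rotation as R
from plant import robot, imaging, models
np.set_printoptions(precision=4,suppress=True)
def ray(c,px,z):
    m=imaging.camera_model(c);d=R.from_rotvec(m["orientation"]).as_matrix()@np.linalg.inv(m["K"])@np.array([px[0],px[1],1.])
    p=np.array(m["position"]);return p+d*(z-p[2])/d[2]
def proj(c,P):
    m=imaging.camera_model(c);v=R.from_rotvec(m["orientation"]).as_matrix().T@(np.asarray(P)-m["position"]);u=m["K"]@v;return u[:2]/u[2]
E
python3 - <<'E'
from h import *
o=models.outline_of("top","handwheel")[0]["pixels"].astype(np.uint8)
ys,xs=np.nonzero(o);print(xs.min(),xs.max(),ys.min(),ys.max())
T=lambda px,z:ray("top",px,z)
f=lambda a,b:(130+a*350/800,100+b*240/548)
print("hubtop",T(f(622,269),.085))
print("rim L",T(f(532,270),.072),"R",T(f(702,270),.072),"bot",T(f(615,356),.072))
print("knob top",T(f(628,185),.121))
print("car hub",T(f(323,293),.075))
print("mark cup",T(f(317,205),.075),"tallcap",T(f(232,238),.155),"pointer",T(f(313,165),.09))
print("other cups",T(f(398,244),.075),T(f(405,334),.075))
print("side knob top",ray("side",(160+245*300/640,90+88*280/597),.121),"hub",ray("side",(160+305*300/640,90+128*280/597),.085))
s=robot.read_state();print(R.from_rotvec(s["orientation"]).as_matrix())
E
```

```text
363 438 175 256
hubtop [ 0.5548 -0.1004  0.085 ]
rim L [ 0.5564 -0.0398  0.072 ] R [ 0.5544 -0.1612  0.072 ] bot [ 0.4946 -0.0959  0.072 ]
knob top [ 0.608  -0.0972  0.121 ]
car hub [0.5424 0.1089 0.075 ]
mark cup [0.6052 0.1121 0.075 ] tallcap [0.5719 0.1666 0.155 ] pointer [0.6312 0.1144 0.09  ]
other cups [0.5763 0.0552 0.075 ] [0.5126 0.0519 0.075 ]
side knob top [ 0.6078 -0.095   0.121 ] hub [ 0.5535 -0.0937  0.085 ]
[[-0.958  -0.0001  0.2867]
 [-0.2867  0.0002 -0.958 ]
 [ 0.     -1.     -0.0002]]
```

Top picture: the handwheel is at (398,217) and its knob at (404,182). The tall red tube is at (232,205), 60° counter-clockwise of the pointer (267,173). Things that could be taken for it are the green decoy (163,173), standing off the carousel, and the short red tubes at (237,251) and (275,268). I choose the red tube at (232,205), confirmed in the crops, so it needs one turn. The axis distance checks out at 0.2098 m.

```bash
cat > plan.py <<'E'
from h import *
import json
def plan(targets,yaws,grip):
    """targets world positions per row, yaw (world rot of tool z) per row"""
    s=robot.read_state();p=np.array(s["tool_pos"]);M=R.from_rotvec(s["orientation"])
    out=[]
    for t,y in zip(targets,yaws):
        # desired orientation: tool y=-Z, tool z=(cos y,sin y,0)
        zc=np.array([np.cos(y),np.sin(y),0]);yc=np.array([0,0,-1.]);xc=np.cross(yc,zc)
        D=R.from_matrix(np.c_[xc,yc,zc])
        sh=M.inv().apply(np.asarray(t)-p);tr=np.degrees((M.inv()*D).as_rotvec())
        out.append([*np.round(sh,4),*np.round(tr,1),grip]);p=np.array(t);M=D
    for i in range(0,len(out),5): print(json.dumps([float(v) for r in out[i:i+5] for v in r]))
E
python3 - <<'E'
from plan import *
s=robot.read_state();p=np.array(s["tool_pos"]);g=np.array([.61,-.097,.237])
n=15;y0=np.radians(-73.3)
plan([p+(g-p)*i/n for i in range(1,n+1)],[y0*(1-i/n) for i in range(1,n+1)],1)
E
```

```text
[-0.0371, 0.0, -0.0221, 0.0, -4.9, -0.0, 1.0, -0.0389, 0.0, -0.0189, 0.0, -4.9, 0.0, 1.0, -0.0403, 0.0, -0.0155, 0.0, -4.9, 0.0, 1.0, -0.0415, 0.0, -0.012, 0.0, -4.9, 0.0, 1.0, -0.0424, 0.0, -0.0084, 0.0, -4.9, 0.0, 1.0]
[-0.0429, 0.0, -0.0048, 0.0, -4.9, 0.0, 1.0, -0.0432, 0.0, -0.0011, 0.0, -4.9, 0.0, 1.0, -0.0431, 0.0, 0.0026, 0.0, -4.9, 0.0, 1.0, -0.0428, 0.0, 0.0062, 0.0, -4.9, 0.0, 1.0, -0.0421, 0.0, 0.0099, 0.0, -4.9, 0.0, 1.0]
[-0.0411, 0.0, 0.0134, 0.0, -4.9, 0.0, 1.0, -0.0398, 0.0, 0.0169, 0.0, -4.9, 0.0, 1.0, -0.0382, 0.0, 0.0202, 0.0, -4.9, 0.0, 1.0, -0.0363, 0.0, 0.0234, 0.0, -4.9, 0.0, 1.0, -0.0342, 0.0, 0.0264, -0.0, -4.9, -0.0, 1.0]
```

Call:
carry_out --motion '[-0.037,0,-0.022,0,-4.9,0,1,-0.039,0,-0.019,0,-4.9,0,1,-0.04,0,-0.0155,0,-4.9,0,1,-0.0415,0,-0.012,0,-4.9,0,1,-0.0425,0,-0.0085,0,-4.9,0,1]'

```text
t: 0.95
tool_pos: [0.3176, -0.4139, 0.2368]
orientation: [-0.683, 1.8, -1.801]
force: [1.2, -0.5, -0.3]
opening: 0.0926
```

Call:
carry_out --motion '[-0.043,0,-0.005,0,-4.9,0,1,-0.043,0,-0.001,0,-4.9,0,1,-0.043,0,0.0025,0,-4.9,0,1,-0.043,0,0.006,0,-4.9,0,1,-0.042,0,0.01,0,-4.9,0,1]'

```text
t: 1.45
tool_pos: [0.466, -0.2453, 0.2379]
orientation: [-0.992, 1.495, -1.503]
force: [0.8, -1.5, -0.2]
opening: 0.0931
```

Run:
```python
from plan import *
s=robot.read_state();p=np.array(s["tool_pos"]);print(s["t"],p,s["force"]);z=R.from_rotvec(s["orientation"]).as_matrix()[:,2];y0=np.arctan2(z[1],z[0]);print(np.degrees(y0))
g=np.array([.61,-.097,.237]);n=10
plan([p+(g-p)*i/n for i in range(1,n+1)],[y0*(1-i/n) for i in range(1,n+1)],1)
```

```text
1.45 [ 0.466  -0.2453  0.2379] [ 0.7657 -1.5242 -0.1734]
-23.033903284157976
[-0.0193, 0.0001, 0.0074, -0.2, -2.3, 0.1, 1.0, -0.019, 0.0001, 0.0082, 0.0, -2.3, 0.0, 1.0, -0.0186, 0.0001, 0.009, 0.0, -2.3, 0.0, 1.0, -0.0182, 0.0001, 0.0097, 0.0, -2.3, 0.0, 1.0, -0.0178, 0.0001, 0.0104, 0.0, -2.3, 0.0, 1.0]
[-0.0174, 0.0001, 0.0111, 0.0, -2.3, 0.0, 1.0, -0.0169, 0.0001, 0.0118, 0.0, -2.3, 0.0, 1.0, -0.0165, 0.0001, 0.0125, 0.0, -2.3, 0.0, 1.0, -0.0159, 0.0001, 0.0132, 0.0, -2.3, 0.0, 1.0, -0.0154, 0.0001, 0.0138, -0.0, -2.3, -0.0, 1.0]
```

Call:
carry_out --motion '[-0.038,0,0.016,-0.2,-4.6,0,1,-0.037,0,0.018,0,-4.6,0,1,-0.035,0,0.021,0,-4.6,0,1,-0.034,0,0.024,0,-4.6,0,1,-0.031,0,0.027,0,-4.6,0,1]'

```text
t: 1.95
tool_pos: [0.6161, -0.0907, 0.2387]
orientation: [-1.219, 1.193, -1.199]
force: [0.9, -1.4, 0.7]
opening: 0.0929
```

Run:
```python
from plan import *
s=robot.read_state();p=np.array(s["tool_pos"]);z=R.from_rotvec(s["orientation"]).as_matrix()[:,2];y0=np.arctan2(z[1],z[0]);print(np.degrees(y0))
g=np.array([.61,-.097,.18]);n=4
plan([p+(g-p)*i/n for i in range(1,n+1)]+[g],[y0*(1-i/n) for i in range(1,n+1)]+[0],1)
```

```text
1.0184978364460129
[0.0015, 0.0147, -0.0016, -0.1, 0.3, 0.2, 1.0, 0.0016, 0.0147, -0.0016, 0.0, 0.3, 0.0, 1.0, 0.0016, 0.0147, -0.0015, 0.0, 0.3, 0.0, 1.0, 0.0016, 0.0147, -0.0015, 0.0, 0.3, 0.0, 1.0, 0.0, 0.0, 0.0, 0.0, 0.0, 0.0, 1.0]
```

Call:
carry_out --motion '[0.0015,0.0145,-0.0015,0,0.3,0,1,0.0015,0.0145,-0.0015,0,0.3,0,1,0.0015,0.0145,-0.0015,0,0.3,0,1,0.0015,0.0145,-0.0015,0,0,0,1,0,0,0,0,0,0,1]'

```text
t: 2.45
tool_pos: [0.6107, -0.0943, 0.1753]
orientation: [-1.214, 1.204, -1.206]
force: [-0.1, 0.2, -0.4]
opening: 0.093
```

Run:
```python
from plan import *
for c in("side","top"): cv2.imwrite(f"pics/{c}1.png",imaging.read_camera(c))
a=cv2.imread("pics/side1.png")[40:320,160:460]
cv2.imwrite("pics/side1c.png",cv2.resize(a,(640,597),interpolation=cv2.INTER_CUBIC))
s=robot.read_state();p=np.array(s["tool_pos"]);z=R.from_rotvec(s["orientation"]).as_matrix()[:,2];y0=np.arctan2(z[1],z[0]);print(p,np.degrees(y0),s["force"])
g=np.array([.61,-.097,.108]);n=4
plan([p+(g-p)*i/n for i in range(1,n+1)]+[g],[y0*(1-i/n) for i in range(1,n+1)]+[0],1)
```

```text
[ 0.6122 -0.0944  0.178 ] 0.36492112330009113 [-0.3876 -0.1285  0.6345]
[0.0006, 0.0175, -0.0006, -0.2, 0.1, 0.2, 1.0, 0.0007, 0.0175, -0.0005, 0.0, 0.1, 0.0, 1.0, 0.0007, 0.0175, -0.0005, 0.0, 0.1, 0.0, 1.0, 0.0007, 0.0175, -0.0005, 0.0, 0.1, 0.0, 1.0, 0.0, 0.0, 0.0, 0.0, 0.0, 0.0, 1.0]
```

View pics/side1c.png

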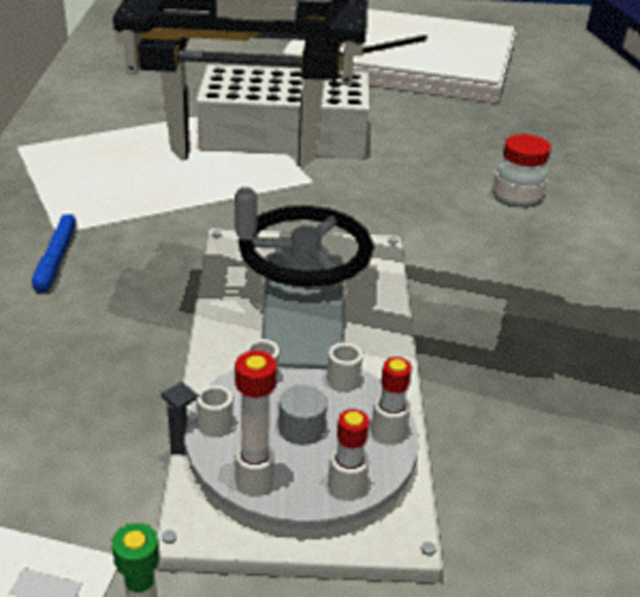

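View pics/top1.png

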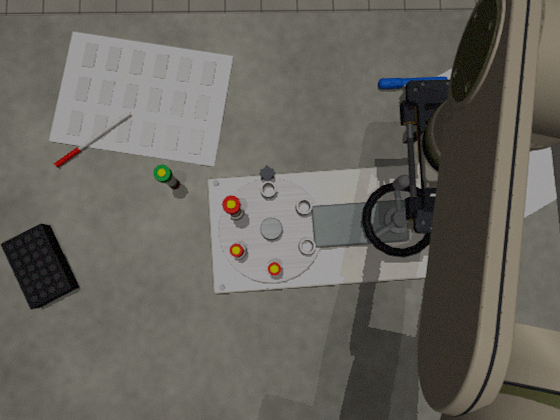

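The side view shows the fingers at about (180,150) and (310,150) in the crop, straddling the knob (245,210) evenly. Descending now.

Call:
carry_out --motion '[0.0006,0.017,-0.0006,0,0,0,1,0.0006,0.017,-0.0006,0,0,0,1,0.0006,0.017,-0.0006,0,0,0,1,0.0006,0.014,-0.0006,0,0,0,1,0,0,0,0,0,0,1]'

```text
t: 3.05
tool_pos: [0.6116, -0.0994, 0.1119]
orientation: [-1.207, 1.197, -1.215]
force: [-0.1, 0.8, -0.6]
opening: 0.0934
```

Call:
carry_out --motion '[-0.001,0.003,-0.001,0,0,0,1,0,0,0,0,0,0,-0.4,0,0,0,0,0,0,-1,0,0,0,0,0,0,-1,0,0,0,0,0,0,-1]' --squeeze 15

```text
t: 3.55
tool_pos: [0.6122, -0.0987, 0.1113]
orientation: [-1.205, 1.194, -1.217]
force: [-0.6, 0.3, 0.9]
opening: 0.066
```

Call:
carry_out --motion '[0,0,0,0,0,0,-1,0,0,0,0,0,0,-1,0,0,0,0,0,0,-1,0,0,0,0,0,0,-1,0,0,0,0,0,0,-1]'

```text
t: 4.05
tool_pos: [0.6121, -0.0988, 0.1122]
orientation: [-1.206, 1.194, -1.217]
force: [-15.8, -0.5, 8.4]
opening: 0.0259
```

```bash
cat > circ.py <<'E'
from plan import *
import sys
C=np.array([.555,-.1]) 
def go(step,n=5,zt=.108,rad=.055):
    s=robot.read_state();p=np.array(s["tool_pos"])
    d=p[:2]-C;a=np.arctan2(d[1],d[0]);print("t",s["t"],"pos",p,"ang",np.degrees(a),"r",np.hypot(*d),"F",s["force"],"op",s["opening"])
    T=[[*(C+rad*np.array([np.cos(a-np.radians(step*i)),np.sin(a-np.radians(step*i))])),zt] for i in range(1,n+1)]
    plan(T,[0]*n,-1)
go(float(sys.argv[1]))
E
python3 circ.py 8
python3 - <<'E'
from h import *
cv2.imwrite("pics/side2.png",cv2.resize(imaging.read_camera("side")[90:370,160:460],(640,597)))
E
```

```text
t 4.05 pos [ 0.6121 -0.0988  0.1122] ang 1.2367302142013905 r 0.057162750125035154 F [-15.7742  -0.5381   8.4118] op 0.025902813019881933
[0.0077, 0.0042, -0.0026, -0.8, 0.2, 0.4, -1.0, 0.0075, 0.0, -0.0014, 0.0, 0.0, 0.0, -1.0, 0.0073, 0.0, -0.0025, 0.0, 0.0, 0.0, -1.0, 0.0069, 0.0, -0.0035, 0.0, 0.0, 0.0, -1.0, 0.0063, 0.0, -0.0044, 0.0, 0.0, 0.0, -1.0]
```

View pics/side2.png

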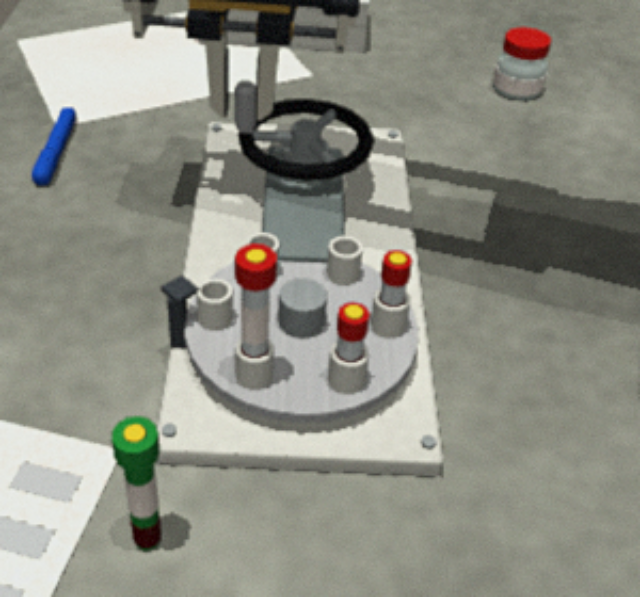

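Call:
carry_out --motion '[-0.002,0.001,-0.002,0,0,0,-1,-0.001,0.002,-0.001,0,0,0,-1,0,0,0,0,0,0,-1,0,0,0,0,0,0,-1,0,0,0,0,0,0,-1]'

```text
t: 4.6
tool_pos: [0.6087, -0.097, 0.1121]
orientation: [-1.207, 1.193, -1.219]
force: [-0.1, -0.4, 1.3]
opening: 0.0195
```

```bash
python3 circ.py 8
```

```text
t 4.6 pos [ 0.6087 -0.097   0.1121] ang 3.1904501709805797 r 0.05375387824898447 F [-0.0534 -0.3813  1.3204] op 0.01949902421317174
[0.0076, 0.0042, 0.0011, -0.7, 0.2, 0.5, -1.0, 0.0076, 0.0, -0.0012, 0.0, 0.0, 0.0, -1.0, 0.0073, 0.0, -0.0022, 0.0, 0.0, 0.0, -1.0, 0.007, 0.0, -0.0032, 0.0, 0.0, 0.0, -1.0, 0.0064, 0.0, -0.0042, 0.0, 0.0, 0.0, -1.0]
```

```bash
sed -i 's/^C=.*/C=np.array([.554,-.1005])/; s/zt=.108/zt=.111/' circ.py; python3 circ.py 9
```

```text
t 4.6 pos [ 0.6087 -0.097   0.1121] ang 3.6543796653505316 r 0.05478195167173531 F [-0.0534 -0.3813  1.3204] op 0.01949902421317174
[0.0086, 0.0012, 0.0, -0.7, 0.2, 0.5, -1.0, 0.0085, 0.0, -0.0015, 0.0, 0.0, 0.0, -1.0, 0.0082, 0.0, -0.0028, 0.0, 0.0, 0.0, -1.0, 0.0076, 0.0, -0.004, 0.0, 0.0, 0.0, -1.0, 0.0069, 0.0, -0.0052, 0.0, 0.0, 0.0, -1.0]
```

Call:
carry_out --motion '[0.0085,0.001,0,-0.5,0,0.5,-1,0.0085,0,-0.0015,0,0,0,-1,0.008,0,-0.003,0,0,0,-1,0.0075,0,-0.004,0,0,0,-1,0.007,0,-0.005,0,0,0,-1]'

```text
t: 5.1
tool_pos: [0.5959, -0.1376, 0.112]
orientation: [-1.206, 1.202, -1.206]
force: [-2.0, 3.5, 4.4]
opening: 0.0196
```

```bash
python3 circ.py 9
```

```text
t 5.1 pos [ 0.5959 -0.1376  0.112 ] ang -41.53303597585001 r 0.05600223287257674 F [-1.9608  3.4787  4.4151] op 0.019584136127868437
[0.0053, 0.001, -0.007, -0.3, 0.3, -0.1, -1.0, 0.0049, 0.0, -0.0071, 0.0, 0.0, 0.0, -1.0, 0.0038, 0.0, -0.0078, 0.0, 0.0, 0.0, -1.0, 0.0025, 0.0, -0.0083, 0.0, 0.0, 0.0, -1.0, 0.0012, 0.0, -0.0085, 0.0, 0.0, 0.0, -1.0]
```

Tracking is very good with low forces, so I'll continue.

Call:
carry_out --motion '[0.0053,0.001,-0.007,0,0,0,-1,0.005,0,-0.007,0,0,0,-1,0.004,0,-0.008,0,0,0,-1,0.0025,0,-0.0083,0,0,0,-1,0.0012,0,-0.0085,0,0,0,-1]'

```text
t: 5.6
tool_pos: [0.5547, -0.1572, 0.112]
orientation: [-1.202, 1.202, -1.206]
force: [2.2, 7.6, 4.8]
opening: 0.0194
```

```bash
python3 circ.py 9
```

```text
t 5.6 pos [ 0.5547 -0.1572  0.112 ] ang -89.25412265639801 r 0.05666247949090645 F [2.2155 7.6095 4.8067] op 0.019413498447831898
[-0.0023, 0.001, -0.0086, -0.4, 0.3, -0.3, -1.0, -0.0019, 0.0, -0.0084, 0.0, 0.0, 0.0, -1.0, -0.0032, 0.0, -0.008, 0.0, 0.0, 0.0, -1.0, -0.0044, 0.0, -0.0074, 0.0, 0.0, 0.0, -1.0, -0.0055, 0.0, -0.0066, 0.0, 0.0, 0.0, -1.0]
```

Call:
carry_out --motion '[-0.0023,0.001,-0.0086,0,0,0,-1,-0.002,0,-0.0084,0,0,0,-1,-0.0032,0,-0.008,0,0,0,-1,-0.0044,0,-0.0074,0,0,0,-1,-0.0055,0,-0.0066,0,0,0,-1]'

```text
t: 6.1
tool_pos: [0.5143, -0.1404, 0.112]
orientation: [-1.198, 1.197, -1.211]
force: [5.9, 4.5, -0.5]
opening: 0.0198
```

```bash
python3 circ.py 9
```

```text
t 6.1 pos [ 0.5143 -0.1404  0.112 ] ang -134.90628271785076 r 0.056268709848224525 F [ 5.903   4.479  -0.4749] op 0.01975456981656835
[-0.0075, 0.001, -0.0047, -0.8, 0.2, -0.2, -1.0, -0.0074, 0.0, -0.0045, 0.0, 0.0, 0.0, -1.0, -0.008, 0.0, -0.0033, 0.0, 0.0, 0.0, -1.0, -0.0084, 0.0, -0.002, 0.0, 0.0, 0.0, -1.0, -0.0086, 0.0, -0.0007, 0.0, 0.0, 0.0, -1.0]
```

Call:
carry_out --motion '[-0.0075,0.001,-0.0047,0,0,0,-1,-0.0075,0,-0.0045,0,0,0,-1,-0.008,0,-0.0033,0,0,0,-1,-0.0084,0,-0.002,0,0,0,-1,-0.0086,0,-0.0007,0,0,0,-1]'

```text
t: 6.6
tool_pos: [0.4986, -0.1009, 0.1121]
orientation: [-1.197, 1.19, -1.219]
force: [8.3, -1.3, -2.4]
opening: 0.0197
```

```bash
python3 circ.py 9
python3 - <<'E'
from h import *
cv2.imwrite("pics/side3.png",cv2.resize(imaging.read_camera("side")[90:370,160:460],(640,597)))
E
```

```text
t 6.6 pos [ 0.4986 -0.1009  0.1121] ang -179.61792032532765 r 0.055449647394366405 F [ 8.3448 -1.3038 -2.3745] op 0.019674121091268634
[-0.0086, 0.0011, 0.0011, -1.2, 0.2, 0.1, -1.0, -0.0084, 0.0, 0.002, 0.0, 0.0, 0.0, -1.0, -0.008, 0.0, 0.0032, 0.0, 0.0, 0.0, -1.0, -0.0074, 0.0, 0.0045, 0.0, 0.0, 0.0, -1.0, -0.0066, 0.0, 0.0056, 0.0, 0.0, 0.0, -1.0]
```

View pics/side3.png

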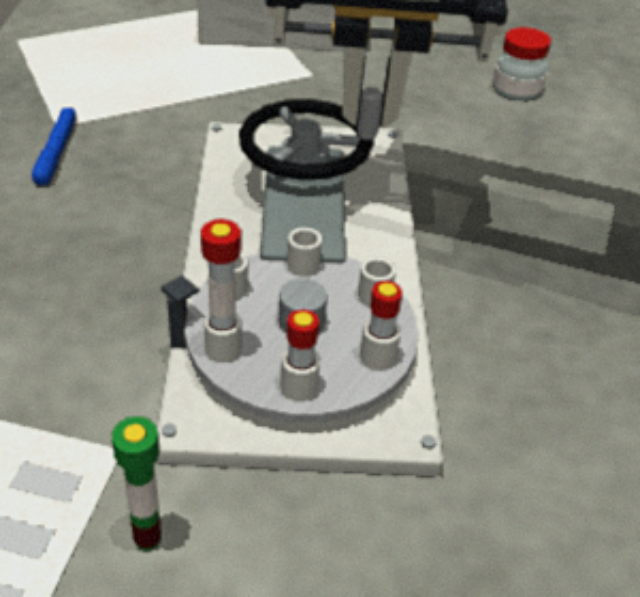

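The side view shows the carousel turned about half a station. The tall tube is now at (220,290) in the crop, moving toward the pointer (178,290).

Call:
carry_out --motion '[-0.0086,0,0.0011,0,0,0,-1,-0.0084,0,0.002,0,0,0,-1,-0.008,0,0.0032,0,0,0,-1,-0.0074,0,0.0045,0,0,0,-1,-0.0066,0,0.0056,0,0,0,-1]'

```text
t: 7.15
tool_pos: [0.5158, -0.0615, 0.1121]
orientation: [-1.198, 1.185, -1.227]
force: [4.5, -7.5, -1.4]
opening: 0.0196
```

```bash
python3 circ.py 9
```

```text
t 7.15 pos [ 0.5158 -0.0615  0.1121] ang 134.38081019057896 r 0.054556626612649144 F [ 4.5114 -7.5003 -1.3959] op 0.019568575256526204
[-0.0058, 0.0012, 0.0063, -1.5, 0.1, 0.6, -1.0, -0.0044, 0.0, 0.0074, 0.0, 0.0, 0.0, -1.0, -0.0032, 0.0, 0.008, 0.0, 0.0, 0.0, -1.0, -0.0019, 0.0, 0.0084, 0.0, 0.0, 0.0, -1.0, -0.0006, 0.0, 0.0086, 0.0, 0.0, 0.0, -1.0]
```

Call:
carry_out --motion '[-0.0058,0,0.0063,-1,0,0.5,-1,-0.0044,0,0.0074,0,0,0,-1,-0.0032,0,0.008,0,0,0,-1,-0.002,0,0.0084,0,0,0,-1,-0.0006,0,0.0086,0,0,0,-1]'

```text
t: 7.65
tool_pos: [0.555, -0.0465, 0.112]
orientation: [-1.212, 1.2, -1.216]
force: [-0.9, -5.7, 3.4]
opening: 0.0196
```

```bash
python3 circ.py 9
```

```text
t 7.65 pos [ 0.555  -0.0465  0.112 ] ang 88.9152167409196 r 0.05397259202406857 F [-0.8727 -5.6837  3.4101] op 0.01962041532042709
[-0.0002, 0.0011, 0.0086, -0.3, 0.1, 0.4, -1.0, 0.0022, 0.0, 0.0084, 0.0, 0.0, 0.0, -1.0, 0.0035, 0.0, 0.0079, 0.0, 0.0, 0.0, -1.0, 0.0046, 0.0, 0.0073, 0.0, 0.0, 0.0, -1.0, 0.0057, 0.0, 0.0065, 0.0, 0.0, 0.0, -1.0]
```

Call:
carry_out --motion '[0.0002,0,0.0086,0,0,0,-1,0.0022,0,0.0084,0,0,0,-1,0.0035,0,0.008,0,0,0,-1,0.0046,0,0.0073,0,0,0,-1,0.0057,0,0.0065,0,0,0,-1]'

```text
t: 8.15
tool_pos: [0.5942, -0.0638, 0.112]
orientation: [-1.219, 1.204, -1.214]
force: [-6.2, -4.4, 7.6]
opening: 0.0195
```

```bash
sed -i 's/^C=.*/C=np.array([.5537,-.1015])/' circ.py; python3 circ.py 8
```

```text
t 8.15 pos [ 0.5942 -0.0638  0.112 ] ang 42.951534053235285 r 0.0553474681376709 F [-6.1915 -4.3898  7.6133] op 0.019512727072420688
[0.0062, 0.001, 0.0046, 0.1, 0.1, 0.6, -1.0, 0.0066, 0.0, 0.0039, 0.0, 0.0, 0.0, -1.0, 0.0071, 0.0, 0.003, 0.0, 0.0, 0.0, -1.0, 0.0074, 0.0, 0.002, 0.0, 0.0, 0.0, -1.0, 0.0076, 0.0, 0.0009, 0.0, 0.0, 0.0, -1.0]
```

Call:
carry_out --motion '[0.0062,0,0.0046,0,0,0,-1,0.0066,0,0.004,0,0,0,-1,0.007,0,0.003,0,0,0,-1,0.0074,0,0.002,0,0,0,-1,0.004,0,0.0005,0,0,0,-1]'

```text
t: 8.65
tool_pos: [0.6086, -0.0935, 0.112]
orientation: [-1.219, 1.211, -1.207]
force: [-3.0, 1.2, 5.2]
opening: 0.0197
```

Call:
carry_out --motion '[0,0,0,0,0,0,-1,0,0,0,0,0,0,-1,0,0,0,0,0,0,-1,0,0,0,0,0,0,-1,0,0,0,0,0,0,-1]'

```text
t: 9.15
tool_pos: [0.6086, -0.0928, 0.1119]
orientation: [-1.22, 1.215, -1.204]
force: [-2.5, -1.9, 4.8]
opening: 0.0195
```

```bash
python3 circ.py 5
python3 - <<'E'
from h import *
for c in("side","top"):
    im=imaging.read_camera(c);cv2.imwrite(f"pics/{c}4.png",im)
a=cv2.imread("pics/top4.png")[130:310,190:370]
b=cv2.imread("pics/side4.png")[180:330,220:380]
cv2.imwrite("pics/c4.png",np.hstack([cv2.resize(a,(400,400),interpolation=cv2.INTER_CUBIC),cv2.resize(b,(400,400),interpolation=cv2.INTER_CUBIC)]))
for c in("side","top"):
  for d in models.outline_of(c,"tall_tube_mid"): print(c,d["confidence"],d["pixel"])
E
```

```text
t 9.15 pos [ 0.6086 -0.0928  0.1119] ang 9.060379484324322 r 0.055552845174464016 F [-2.5422 -1.8884  4.8021] op 0.01949199737802069
[0.0049, 0.001, 0.0, 0.6, 0.1, 0.1, -1.0, 0.0048, 0.0, 0.0001, 0.0, 0.0, 0.0, -1.0, 0.0048, 0.0, -0.0003, 0.0, 0.0, 0.0, -1.0, 0.0047, 0.0, -0.0007, 0.0, 0.0, 0.0, -1.0, 0.0047, 0.0, -0.0011, 0.0, 0.0, 0.0, -1.0]
side 0.75 [261.3, 197.4]
side 0.55 [226.1, 309.5]
top 0.74 [266.2, 184.1]
top 0.66 [169.4, 175.7]
```

View pics/c4.png

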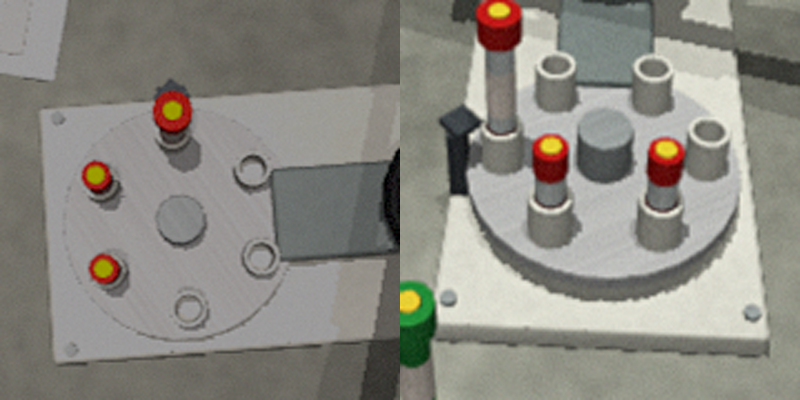

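The tall tube stands at the pointer: its cap is at (173,112) in the crop and the pointer at (170,88). The knob is about 4 mm short of its start position, so I'll nudge it and then let go.

Call:
carry_out --motion '[0.003,0,0,0,0,0,-1,0.001,0,0,0,0,0,-1,0.0005,0,0,0,0,0,-1,0,0,0,0,0,0,-1,0,0,0,0,0,0,-1]'

```text
t: 9.85
tool_pos: [0.6089, -0.0955, 0.1119]
orientation: [-1.219, 1.217, -1.201]
force: [-2.2, -0.3, 4.9]
opening: 0.0196
```

Call:
carry_out --motion '[0,0,0,0,0,0,0,0,0,0,0,0,0,0.8,0,0,0,0,0,0,0.8,0,0,0,0,0,0,0.8,0,0,0,0,0,0,0.8]'

```text
t: 10.35
tool_pos: [0.6079, -0.0948, 0.1095]
orientation: [-1.22, 1.22, -1.199]
force: [0.3, 0.1, -0.2]
opening: 0.055
```

Call:
carry_out --motion '[0,0,0,0,0,0,0.8,0,-0.02,0,0,0,0,0.8,0,-0.03,0,0,0,0,0.8,0,-0.035,0,0,0,0,0.8,0,-0.03,0,0,0,0,0.8]'

```text
t: 10.85
tool_pos: [0.6057, -0.0941, 0.2203]
orientation: [-1.227, 1.231, -1.19]
force: [1.0, 0.1, 0.3]
opening: 0.0839
```

Call:
carry_out --motion '[0,0,0,0,0,0,0.8,0,0,0,0,0,0,0.8,0,0,0,0,0,0,0.8,0,0,0,0,0,0,0.8,0,0,0,0,0,0,0.8]'

```text
t: 11.35
tool_pos: [0.6071, -0.0944, 0.2231]
orientation: [-1.224, 1.227, -1.193]
force: [0.0, -0.3, -0.1]
opening: 0.0836
```

Run:
```python
from h import *
for c in("side","top"):
    im=imaging.read_camera(c);cv2.imwrite(f"pics/{c}5.png",im)
a=cv2.imread("pics/top5.png")[130:310,190:370]
b=cv2.imread("pics/side5.png")[90:330,200:440]
cv2.imwrite("pics/c5.png",np.hstack([cv2.resize(a,(400,400),interpolation=cv2.INTER_CUBIC),cv2.resize(b,(400,400),interpolation=cv2.INTER_CUBIC)]))
for c in("side","top"):
  for d in models.outline_of(c,"tall_tube_mid"): print(c,d["confidence"],d["pixel"])
im=cv2.imread("pics/top5.png")[130:310,190:370].astype(int)
m=((im[:,:,1]>120)&(im[:,:,2]>130)&(im[:,:,0]<70)).astype(np.uint8)
n,_,st,ce=cv2.connectedComponentsWithStats(m)
for i in range(1,n):
  if st[i,4]>15:
    px=ce[i]+[190,130];print(st[i,4],px,ray("top",px,.155),ray("top",px,.11))
carC=np.array([.5424,.1089]);print("mark",carC+.065*np.array([.998,.06]))
print(robot.read_state()["force"],robot.read_state()["tool_pos"],robot.read_state()["t"])
```

```text
side 0.79 [262.0, 199.9]
top 0.7 [169.2, 175.4]
top 0.54 [271.2, 182.3]
50 [266.9  179.14] [0.608  0.1147 0.155 ] [0.6163 0.1147 0.11  ]
45 [232.6889 207.9778] [0.5664 0.1649 0.155 ] [0.572  0.1681 0.11  ]
45 [235.8444 249.9556] [0.5057 0.1608 0.155 ] [0.5074 0.1638 0.11  ]
mark [0.6073 0.1128]
[-1.0562  0.5597 -0.4273] [ 0.6074 -0.0945  0.2238] 11.55
```

View pics/c5.png

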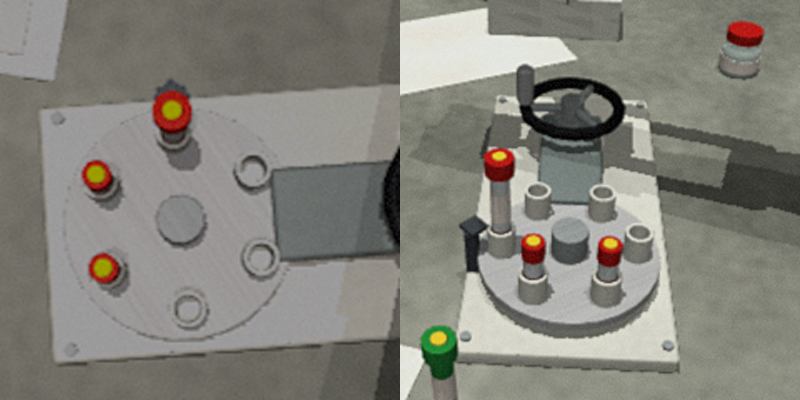

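The tube's cap measures (0.608, 0.115), within about 2 mm of the mark at (0.607, 0.113). The tube is upright and the hand is clear above.

```bash
python3 -c "
from plant import robot
print(robot.close_job())"
```

```text
the job is handed in; nothing more can be done
None
```

I gripped the crank knob and turned the handwheel one full turn clockwise. The tall red tube started one station (60°) counter-clockwise of the pointer, so one turn was enough. I then let go, raised the hand about 110 mm and handed the job in at about 11.6 s of the 64 s allowed.

**Last checks:**
- **Position:** the tall tube's cap measured (0.608, 0.115), about 2 mm from the computed mark (0.607, 0.113). The limit is 14 mm.
- **Upright:** the tube looks upright in its cup in both the side and top pictures.
- **Hand clear:** the hand was well clear of everything, with a measured tool force of about 1 N, close to the sensor noise.
- **Handwheel speed:** I did not measure this. I left 1.2 s between lifting the hand clear and handing in.
- **Forces:** the highest I saw was about 18 N, while the gripper first closed slightly off-centre on the knob. I re-centred before turning, and it stayed below 11 N after that.

**Disagreements:** in the top view the network ranked the green decoy (0.70) above the real tube (0.54). Its mid-pixel for the tube was also a few pixels off the cap centre, so I used the cap centre for the position instead.

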